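# Bring the glue-stick holder round to the front and fill it

### The job

Slowly turn the rotary desk organiser anticlockwise (seen from above) by pushing one of its rim tabs with the fingers until its empty round holder faces front and the tray is pressed firmly home against its stop: lean on it with about 12 N for a moment, and never push the organiser with more than 20 N. Then stand the glue stick upright in that round holder, lowering it to the bottom rather than dropping it in, and let go. Leave the other things on the desk where they are.

Things in the scene. Friction and masses are not known exactly. Their poses are not given: they have to be found in the camera images.
- foot: Fixed black foot of the rotary organiser: disc 190 mm across, 12 mm high; origin at the centre of its underside, on the turning axis, on the desk. A black nose 22 mm wide, 10 mm high, runs out along the foot's -x axis to 160 mm from the axis: that direction is the organiser's front (roughly towards the robot).
- stop (a point): Top centre of the steel stop post that stands on the foot: 14 mm across, 66 mm high, 128 mm from the axis, 50 degrees anticlockwise from the foot's +x axis. A rigid stop with next to no give: tab 0 meets it when the tray is home.
- carousel: The turning wooden tray; origin on the axis at desk level (the foot's origin), z up. Home when its axes agree with the foot's; starts 0.9 to 2.0 rad clockwise of that (its travel ends at 2.4), so turn it anticlockwise seen from above. It turns about z with a steady rub, about 2 to 3 N at the tabs, and stays where it is left. Disc 230 mm across, top 30 mm above the desk.
- hub (a point): Centre of the tray's disc top, 30 mm above the desk. Around it on the tray, besides the empty round holder, going anticlockwise from that: a small empty square cup 30 mm wide (70 mm above the desk), a low clip bowl (54 mm), a square note box (64 mm) and a round pen cup (its pens up to 96 mm above the desk).
- holder (a point): Centre of the inner floor of the empty round holder, 34 mm above the desk, 82 mm from the axis on the tray's own -x axis; z up. The holder is a straight-walled cup 42 mm across outside, bore 34 mm, wall 4 mm, rim 38 mm above this point (72 mm above the desk).
- tab0 (a point): Top centre of rim tab 0 (the leading one, which meets the stop post), 45 degrees anticlockwise from the tray's own +x axis: upright wooden paddle on the tray's rim, 28 mm long radially (113 to 141 mm from the axis), 8 mm thick, from 20 to 66 mm above the desk. Push it on its clockwise flat side, tangentially and slowly: bumping it at 0.1 m/s can exceed 20 N.
- tab1 (a point): Top centre of rim tab 1, 1.3 rad clockwise of tab 0: upright wooden paddle on the tray's rim, 28 mm long radially (113 to 141 mm from the axis), 8 mm thick, from 20 to 66 mm above the desk. Push it on its clockwise flat side, tangentially and slowly: bumping it at 0.1 m/s can exceed 20 N.
- tab2 (a point): Top centre of rim tab 2, 2.6 rad clockwise of tab 0: upright wooden paddle on the tray's rim, 28 mm long radially (113 to 141 mm from the axis), 8 mm thick, from 20 to 66 mm above the desk. Push it on its clockwise flat side, tangentially and slowly: bumping it at 0.1 m/s can exceed 20 N.
- gluestick: Upright glue stick, plain round cylinder 28 mm across, 95 mm tall, 45 g, white barrel with a grey cap of the same width; it stands on the desk beside the organiser; origin at the centre of its underside, z up. The tallest and slimmest of the three small upright things.
- jar: Bystander: small round jar 38 mm across, 60 mm tall; origin under its centre.
- stamp: Bystander: hand stamp with a square 30 mm foot and a turned wooden grip, 70 mm tall; origin under its centre.
- mug: Bystander: white mug 80 mm across, 90 mm tall; origin under its centre.
- tape: Bystander: roll of clear tape lying flat, 70 mm across, 20 mm high; origin under its centre.
- mouse: Bystander: round black computer mouse 62 mm across, 31 mm high; origin under its centre.
- stapler: Bystander: black stapler 130 x 34 mm, 58 mm high; origin under its centre.
Mind the look-alikes: they are no part of the job. Leave any orange, pink or yellow look-alike of the gluestick alone.

How it is judged:
On the way, in this order (a step that is already met when the one before it is completed fails the run):
1. the tray is turned home and the fingers press it against its stop with more than 6 N (angle between the x axis of carousel and the x axis of foot, either way round below 0.02 rad and contact force between the fingers and carousel above 6 N), for 0.2 s.
2. the glue stick stands on the floor of the round holder (horizontal distance between gluestick and holder below 0.006 m and z of gluestick in the frame of holder below 0.006 m and angle between gluestick's own z axis and vertical below 0.15 rad), for 0.2 s.
At the end, for the whole second after the job is handed in: The tray is home (within 2 degrees), its round holder facing front; the glue stick stands in that holder, on its floor (within 6 mm in height and sideways, leaning less than 0.15 rad), at rest and released (all of step 2 and angle between the x axis of carousel and the x axis of foot, either way round below 0.035 rad and linear speed of gluestick below 0.02 m/s and contact force between the fingers and gluestick below 0.1 N); the robot touches nothing.
It fails at once if the robot pushes the organiser with more than 20 N (contact force between any of the fingers, the arm and carousel above 20 N).
It fails at once if the glue stick is dropped into the holder (faster than 0.5 m/s in it) (horizontal distance between gluestick and holder below 0.02 m and z of gluestick in the frame of holder below 0.045 m and linear speed of gluestick above 0.5 m/s).
It fails at once if another thing on the desk is moved by more than 30 mm (distance of any of jar, stamp, mug, tape, mouse, stapler from where it was at the start of the episode above 0.03 m).
It also fails if it takes over 72 s, if anything falls off the work surface, if the arm or the gripper's body presses on something with over 40 N, if the wrist force passes 120 N, or if a joint passes its speed limit or range.

### The arm

A 6-joint arm with a two-finger parallel gripper is mounted at the origin on the work surface. World frame = base frame: x ahead of the robot, y to its left, z up, the work surface at z = 0. Lengths are in m, angles in rad, forces in N, time in s.
With the tool pointing down it reaches from about 0.35 to 0.775 m from the base axis. Payload 5.5 kg.
Tool frame: the origin (TCP) lies at the very end of the fingers, on their centre line; the grasp point (between the pads) lies 19 mm behind it; y points along the fingers, z is the direction in which the jaws open and shut, and the axes are right-handed (so a half turn about y gives the same grasp; the last joint's range is limited). The gripper opens to 85 mm and grips with 20 to 120 N. Pads are 22 mm wide; open, the fingers measure 114 mm over their backs; the gripper's body (76 mm by 85 mm) begins 54 mm behind the grasp point. The pads swing forward as they close: fully open they stand 13 mm farther back than shut.
Start: joints at [1.001, 0.313, 0.046, 1.304, 0, 1.431], TCP at [0.24, 0.523, 0.231] pointing down, gripper open.
Joint ranges: [-2.76, 2.76], [-0.86, 1.69], [-1.03, 1.26], [-2.2, 2.34], [-1.47, 1.5], [-3.14, 3.14]. Speed limits (rad/s): [2.57, 2.57, 3.14, 3.14, 3.14, 3.14].

### API

Orientations are given as a unit quaternion [w, x, y, z].
In Python, from workcell import env gives the robot as it stands.
- The arm moves only by the shell command python3 -m inch 'ROWS' [OPENING] [FORCE]. ROWS is JSON, a list that holds one entry, the list of rows, each a list of 4 numbers: the shift along the tool's x, y, z in mm, then the turn about the tool's y in degrees. In form: [[[tx, ty, tz, spin], ...]]. A call has 1 to 10 rows; each row is the pose to reach, as a shift and turn from the pose commanded when the call began, along the tool's axes at that moment; what a row does not reach only later rows make up. A row lasts 1/10 s, in which the tool goes at most 50 mm and 8.59 degrees, less where a joint would pass 70% of its speed; a pose out of reach is approached as far as the arm can. A call with a gripper value outside its range is refused whole. OPENING is the finger opening in mm, from 0 to 85.4, set as the call begins (- or left out, the last holds). The fingers move at their own pace and stop on an object; FORCE is the grip in N (left out, the last holds). Time passes only in rows, so rows that repeat a pose let the fingers close. It gives the time, the measured TCP pose, the force and the opening at its end, in the units of the state.
- env.get_state(): the state, without advancing time (a new reading comes with each control period).
- env.read_camera(name): name is "side" or "top" or "wrist"; returns the picture (400x640x3 uint8, blue, green, red); there is no depth.
- env.camera_model(name): a dict with "fx", "fy", "cx", "cy" (pixels), "distortion" ([k1, k2, p1, p2, k3] as OpenCV has them; the pictures are not rectified), "R" (3x3) and "t" (3): a world point X has camera coordinates R X + t; the wrist camera has in their place "mount" (4x4, takes a point from camera to tool coordinates, whose origin is the TCP and whose axes are the tool frame's). Camera axes: x right, y down, z forward; pixel columns grow to the right and rows downward; lengths in m; the calibration is good to about 2 mm. A picture is of the moment at which its call begins: read the wrist's pose just before it. camera_model takes no time and is no camera call.
- env.hand_in(): hands the job in, once; it reports no verdict.
The state is a dict: "clock": time; "joint_pos": joint angles; "qvel": joint speeds; "tau": joint torques, N m; "tcp_pos": TCP position; "orientation": TCP orientation; "wrist_force": force on the tool from outside, world axes, zero at the start; "ft_torque": the same for the moment, N m; "finger_gap": finger opening in m.
Only numpy, scipy, OpenCV 4.12 (cv2) and the standard library are available. Lean on these libraries where they do the work, as an engineer would, in place of code of your own. Each camera call takes 0.05 s, during which the arm holds its last target.

## Working session

There is one attempt and no reset: what is moved stays moved. The work goes in short steps, Python scripts to look and compute and a shell command to move; the robot and the scene stay as the last step left them, time stands still between calls to the robot, and variables do not carry over. Pictures are saved under pics/ and viewed, and the job is handed in when it is done.

```bash
ls; mkdir -p pics; python3 - <<'E'
from workcell import env
import cv2,json
s=env.get_state()
for k,v in s.items(): print(k,v)
for n in("top","side"):
    cv2.imwrite(f"pics/{n}0.png",env.read_camera(n)); print(n,env.camera_model(n))
print(env.camera_model("wrist"))
E
```

```text
pics
clock 0.0
joint_pos [1.00139506e+00 3.14017074e-01 4.49592300e-02 1.30361785e+00
 1.73042207e-05 1.43119271e+00]
qvel [-0.00029596 -0.00049715 -0.00042751  0.00110541 -0.00062421 -0.00044698]
tau [-4.46566764e-04 -4.80628860e+01  2.98533458e+01  1.94464781e-02
 -2.35185807e-04 -3.07166260e-06]
tcp_pos [0.23931345 0.52225218 0.23039133]
orientation [-0.69022057  0.6914626  -0.15102585  0.15055307]
wrist_force [-0.42911309  0.10750632 -0.99614511]
ft_torque [-0.0359089  -0.00350776 -0.00307931]
finger_gap 0.08574562566425493
top {'fx': 379.2225155654765, 'fy': 379.2225155654765, 'cx': 319.90226852591604, 'cy': 203.38871958861822, 'distortion': array([-0.03671919,  0.        ,  0.        ,  0.        ,  0.        ]), 'R': array([[-0.00736027, -0.99978922,  0.019166  ],
       [-0.98408926,  0.00383945, -0.1776333 ],
       [ 0.17752227, -0.02016849, -0.98391009]]), 't': array([-0.0379114 ,  0.53988271,  1.20733012])}
side {'fx': 362.0261344313753, 'fy': 362.0261344313753, 'cx': 321.8044960857885, 'cy': 196.65945881305203, 'distortion': array([-0.02064784,  0.        ,  0.        ,  0.        ,  0.        ]), 'R': array([[ 0.78130024, -0.6238693 , -0.01889512],
       [-0.45169439, -0.544267  , -0.70692688],
       [ 0.43074599,  0.56085696, -0.7070342 ]]), 't': array([-0.41365069,  0.28291318,  0.80064323])}
{'fx': 294.72091267435195, 'fy': 294.72091267435195, 'cx': 316.5949385028447, 'cy': 203.15771467951248, 'distortion': array([-0.01443401,  0.        ,  0.        ,  0.        ,  0.        ]), 'mount': array([[ 2.86802338e-04,  9.47545591e-01,  3.19620511e-01,
        -8.16437808e-02],
       [-7.60166611e-04, -3.19620225e-01,  9.47545426e-01,
        -1.42264048e-01],
       [ 9.99999670e-01, -5.14723084e-04,  6.28624692e-04,
         2.28447851e-04],
       [ 0.00000000e+00,  0.00000000e+00,  0.00000000e+00,
         1.00000000e+00]])}
```

View pics/top0.png

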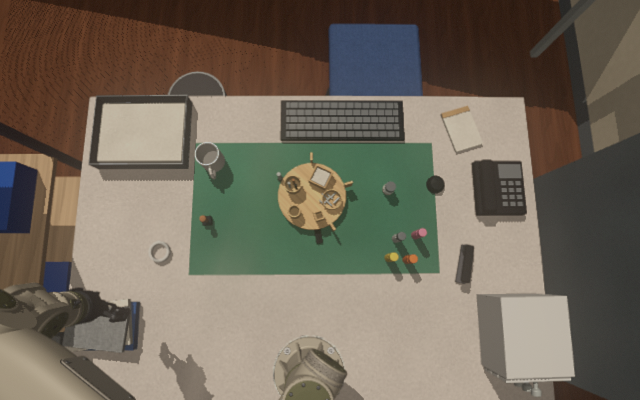

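View pics/side0.png

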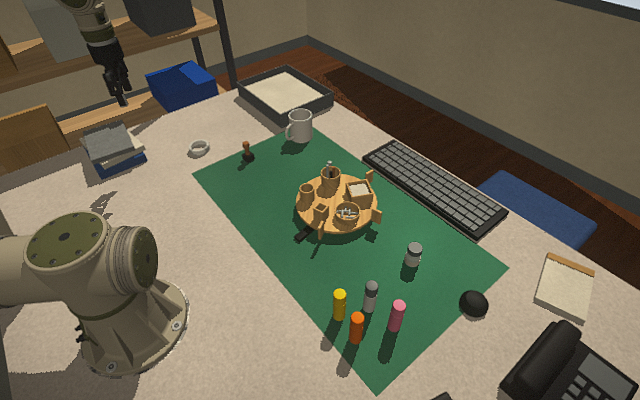

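```bash
python3 - <<'E'
import cv2
t=cv2.imread("pics/top0.png"); s=cv2.imread("pics/side0.png")
cv2.imwrite("pics/c1.png",cv2.resize(t[140:275,260:445],None,fx=4.3,fy=4.3,interpolation=cv2.INTER_CUBIC))
cv2.imwrite("pics/c2.png",cv2.resize(s[150:350,280:440],None,fx=3,fy=3,interpolation=cv2.INTER_CUBIC))
E
```

```text
(no output)
```

View pics/c1.png

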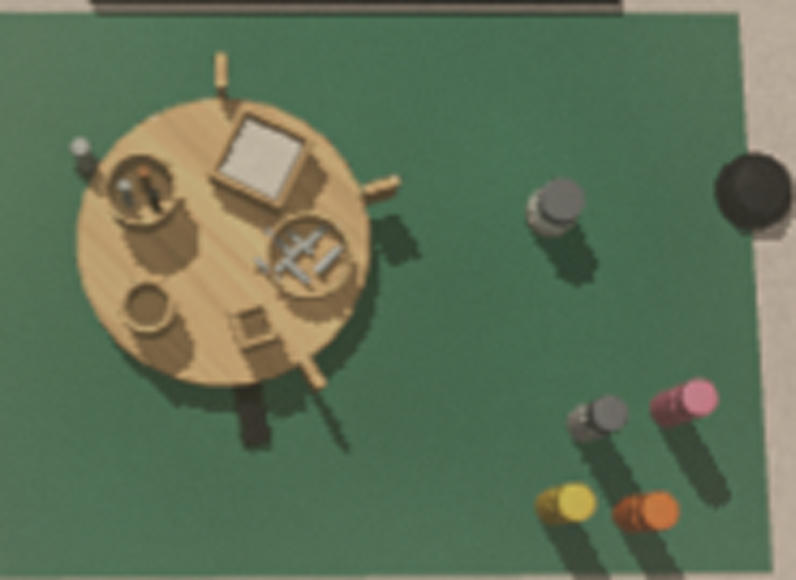

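View pics/c2.png

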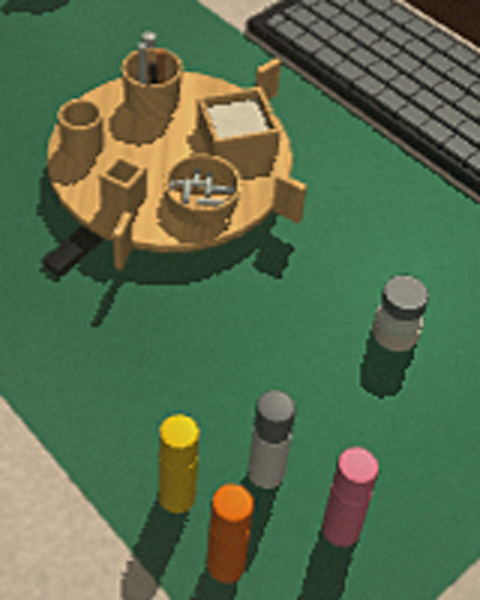

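```bash
cat >h.py <<'E'
import numpy as np,cv2
from workcell import env
from scipy.spatial.transform import Rotation as Ro
def ray(n,p):
    m=env.camera_model(n);K=np.array([[m['fx'],0,m['cx']],[0,m['fy'],m['cy']],[0,0,1]])
    u=cv2.undistortPoints(np.array([[p]],float),K,m['distortion'])[0,0]
    R=m['R'];d=R.T@np.array([*u,1]);c=-R.T@m['t'];return c,d/np.linalg.norm(d)
def plane(n,p,z):
    c,d=ray(n,p);return c+d*(z-c[2])/d[2]
def tri(p,q):
    c1,d1=ray('top',p);c2,d2=ray('side',q)
    A=np.stack([d1,-d2],1);s=np.linalg.lstsq(A,c2-c1,rcond=None)[0]
    a=c1+s[0]*d1;b=c2+s[1]*d2;return (a+b)/2,np.linalg.norm(a-b)
def proj(n,X):
    m=env.camera_model(n);K=np.array([[m['fx'],0,m['cx']],[0,m['fy'],m['cy']],[0,0,1]])
    return cv2.projectPoints(np.array([X],float),cv2.Rodrigues(m['R'])[0],m['t'],K,m['distortion'])[0].ravel()
def Rt(s=None):
    q=(s or env.get_state())['orientation'];return Ro.from_quat([q[1],q[2],q[3],q[0]]).as_matrix()
E
python3 - <<'E'
from h import *
t=cv2.imread("pics/top0.png");s=cv2.imread("pics/side0.png")
hsv=cv2.cvtColor(t,cv2.COLOR_BGR2HSV)
m=((hsv[...,0]>8)&(hsv[...,0]<28)&(hsv[...,1]>70)&(hsv[...,2]>60)).astype(np.uint8)
m[:, :265]=0;m[:,362:]=0;m[:150]=0;m[245:]=0
m2=cv2.morphologyEx(m,cv2.MORPH_CLOSE,np.ones((7,7)));m2=cv2.morphologyEx(m2,cv2.MORPH_OPEN,cv2.getStructuringElement(2,(15,15)))
c=max(cv2.findContours(m2,0,1)[0],key=cv2.contourArea)
P=np.array([plane('top',p[0].astype(float),0.03)[:2] for p in c])
A=np.c_[2*P,np.ones(len(P))];x=np.linalg.lstsq(A,(P**2).sum(1),rcond=None)[0]
print('hub',x[:2],'r',np.sqrt(x[2]+x[0]**2+x[1]**2))
# enclosing with robust: visible edge
from scipy.optimize import least_squares
f=least_squares(lambda v:np.hypot(P[:,0]-v[0],P[:,1]-v[1])-v[2],[*x[:2],.115],loss='soft_l1',f_scale=.002);print('robust',f.x)
hub=f.x[:2]
f4=lambda u,v:(260+(u-1.65)/4.3,140+(v-1.65)/4.3)
f3=lambda u,v:(280+(u-1)/3,150+(v-1)/3)
for n,p,z in[('stop',(80,146),.066),('tab0',(221,70),.066),('tab1',(384,187),.066),('tab2',(314,374),.066),('holder',(148,303),.072),('nose tip',(257,444),.01),('sqcup',(253,322),.07)]:
    X=plane('top',f4(*p),z)[:2];d=X-hub;print(n,X.round(4),'r',np.hypot(*d).round(4),'deg',np.degrees(np.arctan2(d[1],d[0])).round(1))
for n,p,q in[('glue',(608,413),(275,407)),('yellow',(577,502),(180,432)),('orange',(661,510),(232,503)),('pink',(700,397),(357,468)),('jar',(563,200),(405,292)),('stop',(80,146),(148,38))]:
    print(n,tri(f4(*p),f3(*q)),plane('top',f4(*p),.095)[:2])
st=env.get_state();R=Rt(st);print(st['tcp_pos'],R.round(3))
E
```

```text
hub [ 0.56185127 -0.01059168] r 0.1077939493813845
robust [ 0.56754833 -0.01269445  0.11246843]
stop [0.6373 0.0966] r 0.1296 deg 57.4
tab0 [ 0.6979 -0.0121] r 0.1304 deg 0.3
tab1 [ 0.6043 -0.137 ] r 0.1296 deg -73.5
tab2 [ 0.4602 -0.0812] r 0.1274 deg -147.5
holder [0.5138 0.0434] r 0.0777 deg 133.8
nose tip [ 0.4121 -0.039 ] r 0.1577 deg -170.4
sqcup [ 0.4993 -0.0356] r 0.072 deg -161.5
glue (array([ 0.4270304 , -0.29588545,  0.09403984]), np.float64(0.0005387291266757152)) [ 0.42671312 -0.29550648]
yellow (array([ 0.3623757 , -0.26986184,  0.09642063]), np.float64(0.0008623874050966818)) [ 0.36205251 -0.26994868]
orange (array([ 0.35541747, -0.33062758,  0.09698461]), np.float64(0.0005660794280306914)) [ 0.35572676 -0.33130473]
pink (array([ 0.43751859, -0.36414281,  0.09447921]), np.float64(0.0013914625359568234)) [ 0.43803949 -0.36442106]
jar (array([ 0.5938058 , -0.27504787,  0.06379588]), np.float64(0.000896075633790853)) [ 0.58708142 -0.26869918]
stop (array([0.63711145, 0.09712222, 0.06406137]), np.float64(0.0015804610955295424)) [0.62967674 0.09389016]
[0.23934578 0.52232681 0.23050165] [[ 0.909 -0.001  0.417]
 [-0.417 -0.001  0.909]
 [-0.    -1.    -0.002]]
```

```bash
cat >>h.py <<'E'
E
python3 - <<'E'
from h import *
from scipy.optimize import least_squares
D=np.array
T=[D([.6979,-.0121]),D([.6043,-.137]),D([.4602,-.0812])];S=D([.6373,.0966]);H=D([.5138,.0434]);N=D([.4121,-.039])
pol=lambda h,r,a:h+r*D([np.cos(a),np.sin(a)])
def f(v):
    h=v[:2];phi,c=v[2:]
    r=[pol(h,.127,c+np.pi/4-1.3*i)-T[i] for i in range(3)]+[pol(h,.128,phi+np.radians(50))-S,pol(h,.082,c+np.pi)-H,.5*(pol(h,.16,phi+np.pi)-N),.7*(h-D([.5675,-.0127]))]
    return np.concatenate(r)
o=least_squares(f,[.567,-.0127,.14,-.8]);print(o.x,np.degrees(o.x[2:]),(1e3*o.fun).round(1))
h=o.x[:2];phi,c=o.x[2:]
print('tab2 now',pol(h,.127,c+np.pi/4-2.6),'home',pol(h,.127,phi+np.pi/4-2.6),'holder home',pol(h,.082,phi+np.pi),'turn',phi-c)
for a in(c,phi):print(np.degrees(a+np.pi/4-2.6))
E
```

```text
[ 0.57021057 -0.01389563  0.15385458 -0.78019497] [  8.81521816 -44.70187891] [-0.7 -1.1  0.5  0.9  1.5  1.3 -0.8 -1.  -1.9  0.4  0.   0.3  1.9 -0.8]
tab2 now [ 0.46172781 -0.07992965] home [ 0.5588022  -0.14038218] holder home [ 0.48917918 -0.02646199] turn 0.9340495498363958
-148.6709056398927
-95.15380857817279
```

```bash
python3 -m inch '[[[20,0,-20,4],[50,0,-51,10],[83,0,-86,16],[117,0,-121,22],[151,0,-156,28],[185,0,-191,34],[219,0,-226,34],[253,0,-261,34],[287,0,-296,34],[310,0,-320,34]]]' 0 30; python3 -c "
from h import *
print(Rt().round(3),env.get_state()['joint_pos'])"
```

```text
clock: 1.1
tcp_pos: [0.3884, 0.1001, 0.2312]
orientation: [-0.616, 0.616, -0.347, 0.347]
wrist_force: [0.9, -0.0, -0.3]
finger_gap: 0.0003
[[ 0.519  0.     0.855]
 [-0.855 -0.     0.519]
 [ 0.    -1.    -0.   ]] [ 5.16707073e-02 -2.41286854e-02 -3.53078417e-01  1.24168125e+00
 -3.39571123e-04  1.07682491e+00]
```

```bash
python3 -m inch '[[[40,0,-8,0],[80,0,-17,0],[120,0,-26,0],[146,20,-31,0],[146,60,-31,0],[146,100,-31,0],[146,140,-31,0],[146,170,-31,0],[146,188,-31,0],[146,193,-31,0]]]'; python3 - <<'E'
from h import *
s=env.get_state();print(s['tcp_pos'])
cv2.imwrite("pics/w1.png",env.read_camera("wrist"));cv2.imwrite("pics/s1.png",cv2.resize(env.read_camera("side")[120:270,230:430],None,fx=4,fy=4,interpolation=2))
E
```

```text
clock: 2.1
tcp_pos: [0.4354, -0.0375, 0.036]
orientation: [-0.616, 0.617, -0.348, 0.345]
wrist_force: [-0.3, 0.3, -0.6]
finger_gap: 0.0001
[ 0.4353646  -0.03754789  0.03598563]
```

View pics/w1.png

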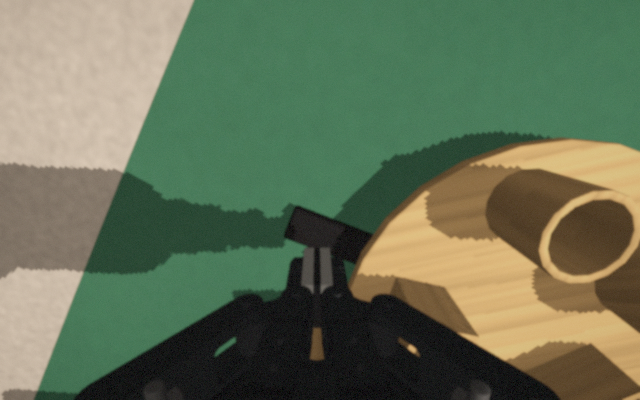

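View pics/s1.png

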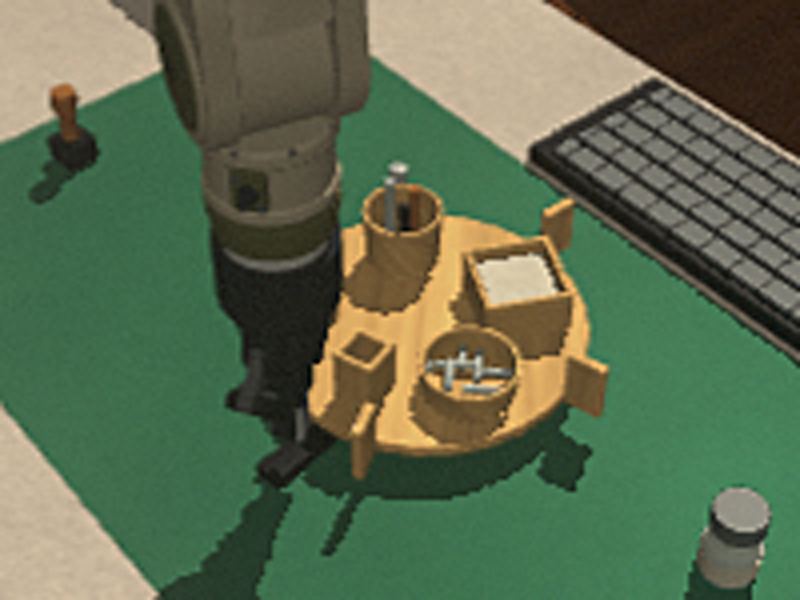

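```bash
cat >arc.py <<'E'
from h import *
import sys
# rows for tab angles (deg), at given gap (mm), relative to measured pose now
hub=np.array([.5702,-.0139])
def pose(th,gap,r=.130):
    a=np.radians(th);er=np.array([np.cos(a),np.sin(a)]);et=np.array([-er[1],er[0]])
    return hub+r*er-(.015+gap/1e3)*et
def rows(L,ref=None):
    s=env.get_state();R=Rt(s);p=s['tcp_pos'] if ref is None else ref
    yaw0=np.degrees(np.arctan2(R[1,0],R[0,0]))
    print('tcp',p,'yaw',yaw0,'F',s['wrist_force'])
    for th,g in L:
        d=np.r_[pose(th,g)-p[:2],.038-p[2]]
        print(th,g,np.round(R.T@d*1e3,1),'spin',round(-(th+90-yaw0),1))
E
python3 - <<'E'
from arc import *
rows([(-148.7,25),(-148.7,10),(-148.7,0)])
E
```

```text
tcp [ 0.43692534 -0.03791477  0.03774785] yaw -58.62677411068198 F [ 0.10110465  0.8755305  -0.2557266 ]
-148.7 25 [ 8.7 -0.3 -3.7] spin 0.1
-148.7 10 [23.7 -0.3 -3.7] spin 0.1
-148.7 0 [33.7 -0.3 -3.7] spin 0.1
```

```bash
python3 -m inch '[[[5,0,-2,0],[10,0,-4,0],[15,0,-4,0],[19,0,-4,0],[22,0,-4,0],[24,0,-4,0],[26,0,-4,0],[28,0,-4,0],[30,0,-4,0],[32,0,-4,0]]]'; python3 - <<'E'
from arc import *
rows([(-148.7,0),(-146.7,0),(-144.7,0),(-142.7,0),(-138.7,0)])
E
```

```text
clock: 3.2
tcp_pos: [0.4509, -0.0676, 0.0383]
orientation: [0.617, -0.617, 0.346, -0.346]
wrist_force: [1.3, -0.2, -0.8]
finger_gap: -0.0002
tcp [ 0.45092883 -0.06757142  0.0382579 ] yaw -58.616112918025394 F [ 1.27775727 -0.21199196 -0.76180541]
-148.7 0 [ 1.1  0.3 -0.2] spin 0.1
-146.7 0 [ 5.6  0.3 -0.7] spin -1.9
-144.7 0 [10.2  0.3 -0.9] spin -3.9
-142.7 0 [14.8  0.3 -1.1] spin -5.9
-138.7 0 [23.9  0.3 -0.9] spin -9.9
```

```bash
python3 -m inch '[[[2,0,0,0],[4,0,0,-1],[6,0,-1,-2],[8,0,-1,-3],[10,0,-1,-4],[12.5,0,-1,-5],[15,0,-1,-6],[17,0,-1,-7],[19.5,0,-1,-8],[22,0,-1,-9]]]'; python3 - <<'E'
from arc import *
rows([(-140,0),(-138,0),(-136,0),(-134,0),(-132,0),(-130,0),(-128,0),(-126,0),(-124,0),(-122,0),(-120,0)])
E
```

```text
clock: 4.2
tcp_pos: [0.4615, -0.087, 0.0382]
orientation: [0.642, -0.642, 0.296, -0.296]
wrist_force: [-0.8, 1.4, -0.3]
finger_gap: 0.0003
tcp [ 0.46151579 -0.08697072  0.03819915] yaw -49.545684822875025 F [-0.84127212  1.43611803 -0.26192607]
-140 0 [-1.1  0.2  0.2] spin 0.5
-138 0 [ 3.4  0.2 -0.2] spin -1.5
-136 0 [ 8.   0.2 -0.6] spin -3.5
-134 0 [12.6  0.2 -0.7] spin -5.5
-132 0 [17.1  0.2 -0.7] spin -7.5
-130 0 [21.7  0.2 -0.6] spin -9.5
-128 0 [26.2  0.2 -0.3] spin -11.5
-126 0 [30.8  0.2  0.2] spin -13.5
-124 0 [35.3  0.2  0.8] spin -15.5
-122 0 [39.8  0.2  1.6] spin -17.5
-120 0 [44.3  0.2  2.6] spin -19.5
```

```bash
python3 -m inch '[[[2.5,0,0,-1],[5,0,0,-2],[7.5,0,-0.5,-3],[10,0,-0.5,-4.5],[12.5,0,-0.5,-5.5],[15,0,-0.5,-6.5],[17.5,0,-0.5,-7.5],[20,0,-0.5,-9],[22.5,0,-0.5,-10],[25,0,-0.5,-11]]]'; python3 - <<'E'
from arc import *
rows([(-126,0),(-124,0),(-122,0),(-120,0),(-118,0),(-116,0),(-114,0),(-112,0)])
cv2.imwrite("pics/t2.png",cv2.resize(env.read_camera("top")[140:275,260:360],None,fx=4,fy=4,interpolation=2))
cv2.imwrite("pics/s2.png",cv2.resize(env.read_camera("side")[120:270,230:430],None,fx=4,fy=4,interpolation=2))
E
```

```text
clock: 5.2
tcp_pos: [0.4776, -0.1062, 0.0382]
orientation: [0.668, -0.667, 0.233, -0.233]
wrist_force: [-1.7, 2.1, -1.9]
finger_gap: -0.0002
tcp [ 0.47757871 -0.10616773  0.03823869] yaw -38.53295501439793 F [-1.69530457  2.0511471  -1.92932386]
-126 0 [ 5.7  0.2 -0.7] spin -2.5
-124 0 [10.3  0.2 -0.9] spin -4.5
-122 0 [14.9  0.2 -1. ] spin -6.5
-120 0 [19.4  0.2 -0.9] spin -8.5
-118 0 [24.   0.2 -0.7] spin -10.5
-116 0 [28.5  0.2 -0.3] spin -12.5
-114 0 [33.1  0.2  0.3] spin -14.5
-112 0 [37.6  0.2  1. ] spin -16.5
```

View pics/s2.png

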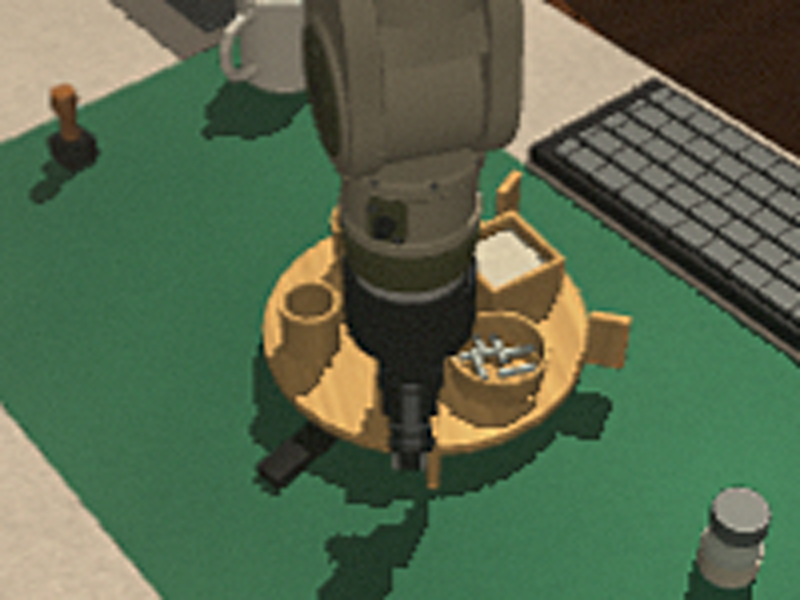

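View pics/t2.png

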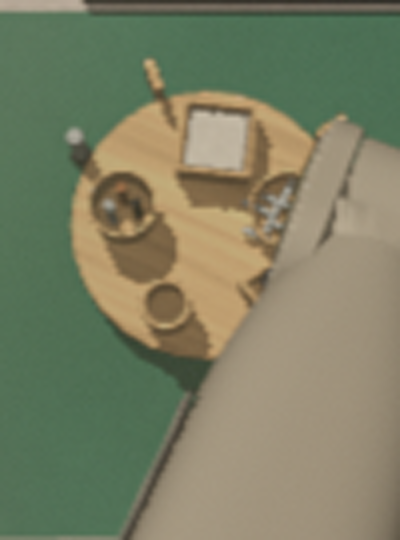

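```bash
python3 -m inch '[[[3,0,0,-1],[6,0,-0.5,-2.5],[9,0,-0.5,-4],[12,0,-0.5,-5],[15,0,-1,-6.5],[18,0,-1,-8],[21,0,-0.5,-9],[24,0,-0.5,-10.5],[27,0,-0.5,-12],[30,0,0,-13]]]'; python3 - <<'E'
from arc import *
cv2.imwrite("pics/t3.png",cv2.resize(env.read_camera("top")[140:275,260:360],None,fx=4,fy=4,interpolation=2))
p=None
rows([(t,0) for t in range(-115,-92,2)])
E
```

```text
clock: 6.3
tcp_pos: [0.501, -0.1251, 0.0383]
orientation: [0.69, -0.69, 0.156, -0.156]
wrist_force: [-0.9, 2.0, 0.1]
finger_gap: 0.0002
tcp [ 0.50151993 -0.12540462  0.03834505] yaw -25.513135983530216 F [-0.38362672  1.28472548  0.26520499]
-115 0 [0.1 0.3 0.1] spin -0.5
-113 0 [ 4.7  0.3 -0.3] spin -2.5
-111 0 [ 9.2  0.4 -0.6] spin -4.5
-109 0 [13.8  0.4 -0.6] spin -6.5
-107 0 [18.4  0.4 -0.6] spin -8.5
-105 0 [22.9  0.4 -0.3] spin -10.5
-103 0 [27.5  0.4  0.1] spin -12.5
-101 0 [32.   0.4  0.6] spin -14.5
-99 0 [36.5  0.4  1.3] spin -16.5
-97 0 [41.   0.4  2.2] spin -18.5
-95 0 [45.5  0.4  3.2] spin -20.5
-93 0 [49.9  0.4  4.4] spin -22.5
```

View pics/t3.png

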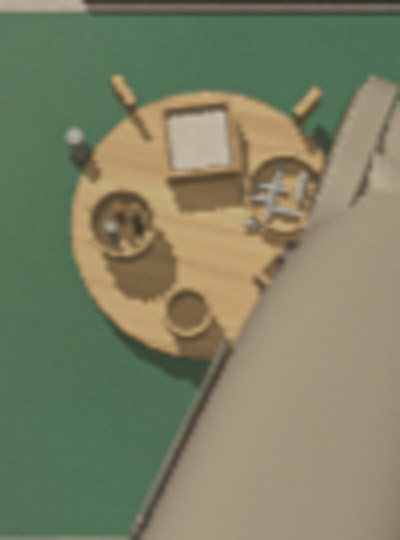

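```bash
python3 -m inch '[[[3,0,0,-1],[6,0,-0.5,-2.5],[9,0,-0.5,-4],[12,0,-0.5,-5.5],[15,0,-0.5,-7],[18,0,-0.5,-8],[21,0,-0.5,-9.5],[24,0,-0.5,-11],[27,0,0,-12],[30,0,0.5,-13.5]]]'; python3 - <<'E'
from arc import *
cv2.imwrite("pics/t4.png",cv2.resize(env.read_camera("top")[140:275,260:360],None,fx=4,fy=4,interpolation=2))
rows([(t,0) for t in range(-101,-91,1)])
E
```

```text
clock: 7.35
tcp_pos: [0.5282, -0.1376, 0.0383]
orientation: [-0.703, 0.703, -0.074, 0.074]
wrist_force: [-2.3, -0.8, 0.8]
finger_gap: -0.0001
tcp [ 0.52884441 -0.13769098  0.03832536] yaw -11.954377509717656 F [-0.83033043 -1.45587378 -0.45325404]
-101 0 [ 2.   0.3 -0.6] spin -1.0
-100 0 [ 4.3  0.3 -0.8] spin -2.0
-99 0 [ 6.5  0.3 -0.9] spin -3.0
-98 0 [ 8.8  0.3 -1.1] spin -4.0
-97 0 [11.1  0.3 -1.1] spin -5.0
-96 0 [13.4  0.3 -1.2] spin -6.0
-95 0 [15.7  0.3 -1.2] spin -7.0
-94 0 [18.   0.3 -1.2] spin -8.0
-93 0 [20.2  0.3 -1.1] spin -9.0
-92 0 [22.5  0.3 -1. ] spin -10.0
```

View pics/t4.png

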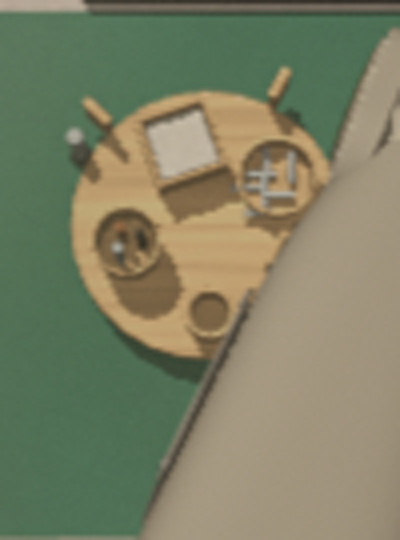

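```bash
python3 -m inch '[[[1,0,0,-0.5],[2,0,-0.5,-1],[3,0,-0.5,-1.5],[4,0,-0.5,-2],[5,0,-0.5,-2],[6,0,-1,-2.5],[7,0,-1,-3],[8,0,-1,-3.5],[9,0,-1,-4],[10,0,-1,-4.5]]]'; python3 - <<'E'
from arc import *
cv2.imwrite("pics/t5.png",cv2.resize(env.read_camera("top")[140:275,260:360],None,fx=4,fy=4,interpolation=2))
rows([(t,0) for t in range(-97,-91,1)])
E
```

```text
clock: 8.4
tcp_pos: [0.5376, -0.1405, 0.0382]
orientation: [0.706, -0.706, 0.047, -0.047]
wrist_force: [-2.8, 1.0, 0.1]
finger_gap: -0.0004
tcp [ 0.53783403 -0.14055039  0.03826834] yaw -7.56459334453233 F [-1.75423721  1.3036546  -0.42342842]
-97 0 [ 1.7  0.3 -0.3] spin -0.6
-96 0 [ 4.   0.3 -0.6] spin -1.6
-95 0 [ 6.2  0.3 -0.7] spin -2.6
-94 0 [ 8.5  0.3 -0.9] spin -3.6
-93 0 [10.8  0.3 -1. ] spin -4.6
-92 0 [13.1  0.3 -1. ] spin -5.6
```

View pics/t5.png

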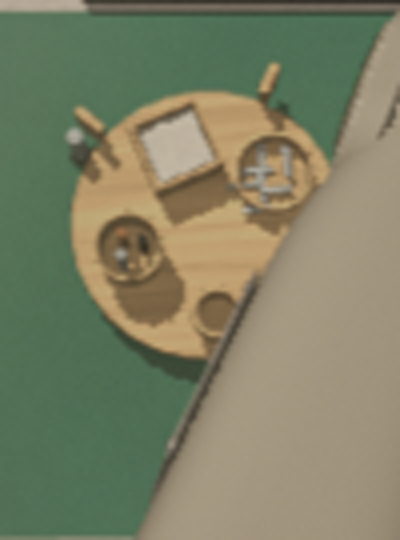

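```bash
python3 -m inch '[[[0.5,0,0,0],[1,0,0,-0.5],[1.5,0,0,-0.5],[2,0,-0.3,-1],[2.5,0,-0.3,-1],[3,0,-0.4,-1]]]'
```

```text
clock: 9.05
tcp_pos: [0.5405, -0.1412, 0.0382]
orientation: [0.706, -0.706, 0.041, -0.041]
wrist_force: [-1.0, 1.5, -0.4]
finger_gap: 0.0001
```

```bash
python3 -m inch '[[[0.4,0,0,0],[0.8,0,0,0],[1.2,0,0,-0.5]]]';python3 -m inch '[[[0.4,0,0,0],[0.8,0,0,0]]]'
```

```text
clock: 9.35
tcp_pos: [0.5417, -0.1415, 0.0382]
orientation: [-0.706, 0.706, -0.038, 0.038]
wrist_force: [-1.9, 0.2, -0.6]
finger_gap: -0.0002
clock: 9.55
tcp_pos: [0.5425, -0.1416, 0.0383]
orientation: [0.706, -0.706, 0.038, -0.038]
wrist_force: [-1.6, 1.6, 0.4]
finger_gap: 0.0002
```

```bash
python3 -m inch '[[[0.4,0,0,0],[0.8,0,0,0]]]';python3 -m inch '[[[0.4,0,0,0],[0.8,0,0,0]]]'; python3 - <<'E'
from arc import *
cv2.imwrite("pics/t6.png",cv2.resize(env.read_camera("top")[140:215,260:360],None,fx=8,fy=8,interpolation=2))
E
```

```text
clock: 9.75
tcp_pos: [0.5433, -0.1417, 0.0383]
orientation: [-0.706, 0.706, -0.038, 0.038]
wrist_force: [-2.6, 0.4, -1.0]
finger_gap: -0.0
clock: 9.95
tcp_pos: [0.544, -0.1418, 0.0382]
orientation: [-0.706, 0.706, -0.038, 0.038]
wrist_force: [-2.4, 0.4, -0.4]
finger_gap: -0.0
```

View pics/t6.png

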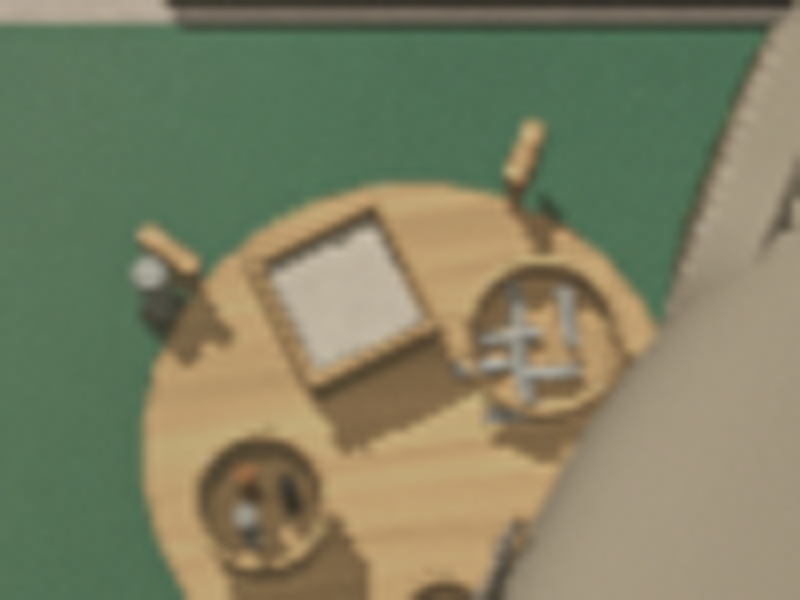

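```bash
python3 -m inch '[[[0.4,0,0,0],[0.8,0,0,0]]]'|grep -E "tcp|force";python3 -m inch '[[[0.3,0,0,0],[0.6,0,0,0]]]'|grep -E "tcp|force"
```

```text
tcp_pos: [0.5449, -0.1419, 0.0383]
wrist_force: [-1.8, -0.3, -0.7]
tcp_pos: [0.5455, -0.142, 0.0383]
wrist_force: [-3.6, -0.4, -0.4]
```

```bash
python3 -m inch '[[[0.3,0,0,0],[0.6,0,0,0]]]'|grep -E "tcp|force"
```

```text
tcp_pos: [0.546, -0.142, 0.0383]
wrist_force: [-3.3, -0.6, 0.2]
```

```bash
python3 -m inch '[[[0.3,0,0,0],[0.6,0,0,0]]]'|grep -E "tcp|force"
```

```text
tcp_pos: [0.5461, -0.142, 0.0383]
wrist_force: [-4.9, -0.5, 1.9]
```

```bash
python3 -m inch '[[[0.2,0,0,0],[0.2,0,0,0]]]'|grep -E "tcp|force"
```

```text
tcp_pos: [0.5461, -0.142, 0.0383]
wrist_force: [-4.8, -1.2, 2.1]
```

```bash
python3 -m inch '[[[0.2,0,0,0],[0.2,0,0,0]]]'|grep -E "tcp|force"
```

```text
tcp_pos: [0.546, -0.142, 0.0382]
wrist_force: [-6.5, -0.1, 2.2]
```

```bash
python3 -m inch '[[[0.2,0,0,0],[0.2,0,0,0]]]'|grep -E "tcp|force"
```

```text
tcp_pos: [0.546, -0.142, 0.0383]
wrist_force: [-7.5, -0.4, 2.4]
```

```bash
python3 -m inch '[[[0.2,0,0,0],[0.4,0,0,0],[0.4,0,0,0]]]'|grep -E "tcp|force"
```

```text
tcp_pos: [0.546, -0.142, 0.0382]
wrist_force: [-7.4, -0.5, 4.6]
```

```bash
python3 -m inch '[[[0.2,0,0,0],[0.4,0,0,0],[0.4,0,0,0]]]'|grep -E "tcp|force"
```

```text
tcp_pos: [0.5461, -0.142, 0.0382]
wrist_force: [-9.1, -0.6, 4.8]
```

```bash
python3 -m inch '[[[0.3,0,0,0],[0.3,0,0,0],[0.3,0,0,0],[0.3,0,0,0]]]'|grep -E "tcp|force|clock"; python3 - <<'E'
from arc import *
for i in range(3):
  im=env.read_camera("top");print(env.get_state()['wrist_force'])
cv2.imwrite("pics/t7f.png",im)
cv2.imwrite("pics/t7.png",cv2.resize(im[140:215,260:360],None,fx=8,fy=8,interpolation=2))
E
```

```text
clock: 12.4
tcp_pos: [0.5461, -0.142, 0.0382]
wrist_force: [-9.1, -0.8, 5.8]
[-9.55685139 -1.80451966  5.90913938]
[-9.52902606 -0.48682814  5.06983792]
[-9.55644142 -0.35790032  4.81616543]
```

View pics/t7.png

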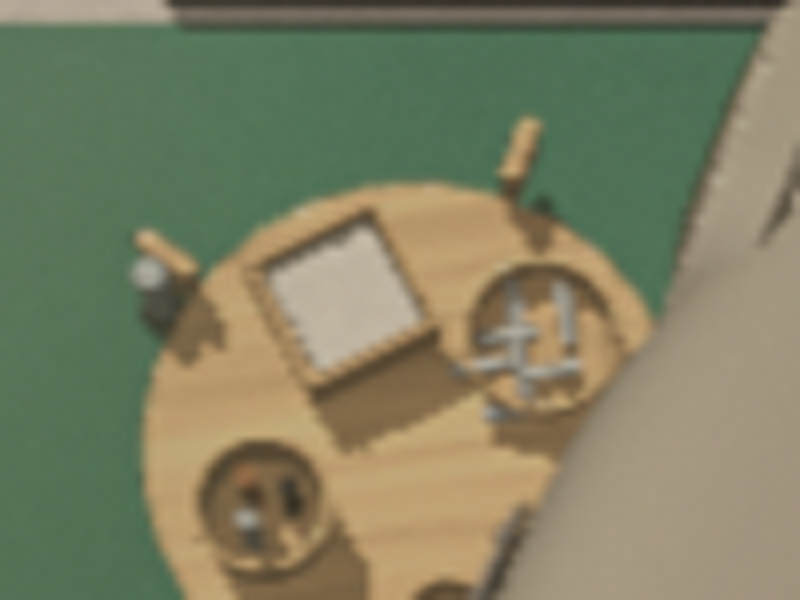

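```bash
python3 -m inch '[[[0.2,0,0,0],[0.4,0,0,0],[0.5,0,0,0],[0.5,0,0,0],[0.5,0,0,0],[0.5,0,0,0]]]'|grep -E "tcp|force|clock"; python3 -c "
from h import *
print(env.get_state()['joint_pos'],Rt().round(3))"
```

```text
clock: 13.15
tcp_pos: [0.5461, -0.142, 0.0382]
wrist_force: [-10.5, -0.9, 6.1]
[-0.3957103   0.42711177 -0.28706865  0.86127171 -0.00175849 -0.28826666] [[ 0.994 -0.005  0.107]
 [-0.107  0.     0.994]
 [-0.005 -1.    -0.   ]]
```

```bash
python3 -m inch '[[[-1,0,0,0],[-2,0,0,0],[-4,0,0,0],[-8,0,0,0],[-16,0,-4,0],[-26,-10,-10,0],[-36,-40,-25,0],[-40,-80,-50,0],[-44,-120,-70,0],[-50,-150,-100,0]]]'; python3 -m inch '[[[0,0,-30,0],[0,0,-60,5],[0,0,-90,12],[0,0,-90,20],[0,0,-90,22]]]' 60; python3 - <<'E'
from h import *
im=env.read_camera("top");cv2.imwrite("pics/t8f.png",im);cv2.imwrite("pics/t8.png",cv2.resize(im[140:275,260:445],None,fx=4.3,fy=4.3,interpolation=cv2.INTER_CUBIC))
s=env.get_state();print(s['tcp_pos'],Rt(s).round(3))
cv2.imwrite("pics/s8.png",env.read_camera("side"))
E
```

```text
clock: 14.15
tcp_pos: [0.4882, -0.237, 0.1919]
orientation: [-0.706, 0.707, -0.036, 0.038]
wrist_force: [1.1, 0.5, 0.2]
finger_gap: -0.0001
clock: 14.65
tcp_pos: [0.4778, -0.3273, 0.1889]
orientation: [-0.685, 0.685, -0.174, 0.174]
wrist_force: [0.8, 0.3, -0.4]
finger_gap: 0.0598
[ 0.47786213 -0.32675856  0.188955  ] [[ 0.88   0.     0.476]
 [-0.476 -0.     0.88 ]
 [ 0.001 -1.     0.   ]]
```

View pics/t8.png

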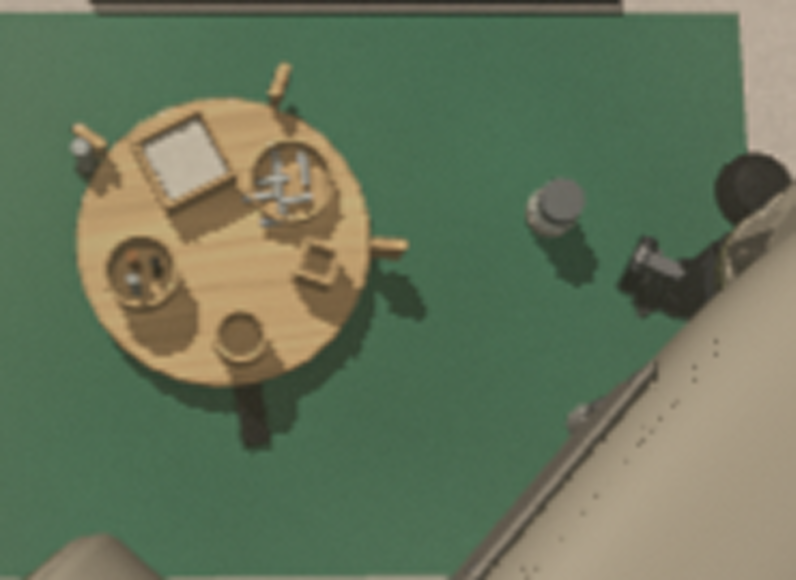

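View pics/s8.png

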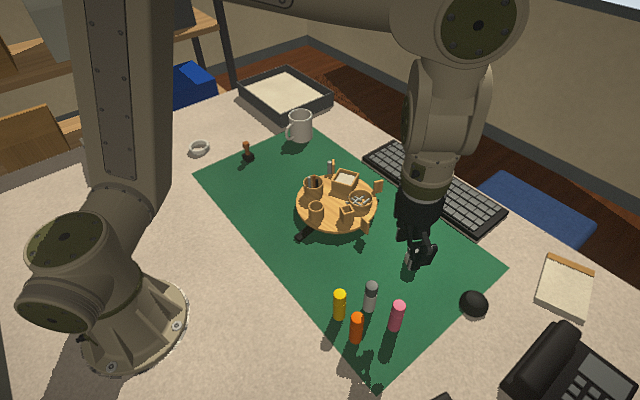

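```bash
python3 - <<'E'
from h import *
s=env.get_state();im=env.read_camera("wrist");cv2.imwrite("pics/w8.png",im)
np.savez("w8.npz",p=s['tcp_pos'],R=Rt(s))
side=cv2.imread("pics/s8.png");cv2.imwrite("pics/s8c.png",cv2.resize(side[160:250,280:390],None,fx=6,fy=6,interpolation=2))
E
```

```text
(no output)
```

View pics/w8.png

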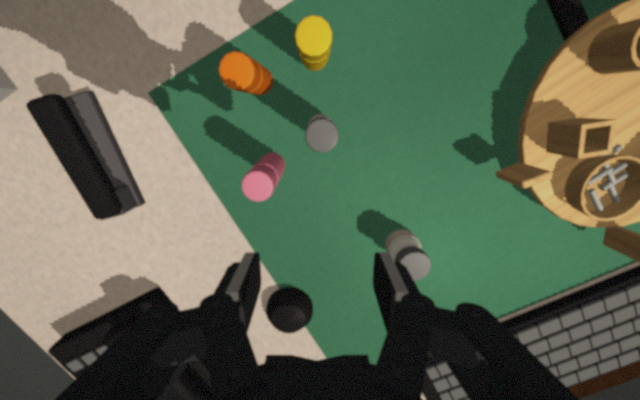

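View pics/s8c.png

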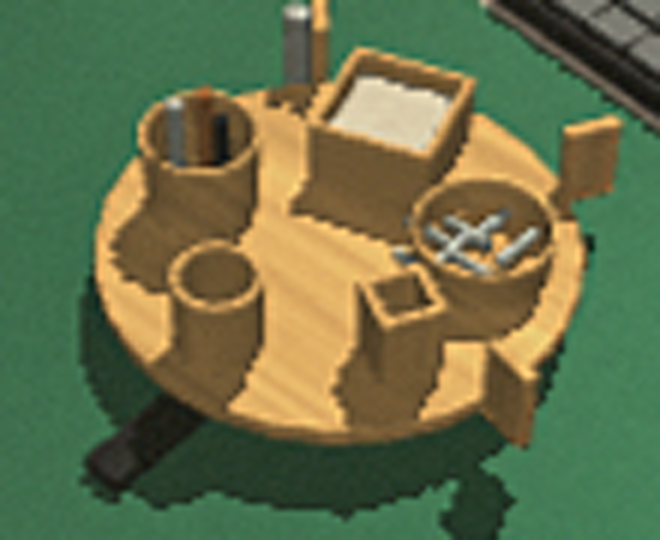

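```bash
cat >>h.py <<'E'
def wplane(p,R,P,z):
    m=env.camera_model('wrist');K=np.array([[m['fx'],0,m['cx']],[0,m['fy'],m['cy']],[0,0,1]])
    u=cv2.undistortPoints(np.array([[p]],float),K,m['distortion'])[0,0]
    M=m['mount'];c=P+R@M[:3,3];d=R@M[:3,:3]@np.array([*u,1]);return c+d*(z-c[2])/d[2]
E
python3 - <<'E'
from h import *
d=np.load("w8.npz");im=cv2.imread("pics/w8.png")
hsv=cv2.cvtColor(im,cv2.COLOR_BGR2HSV)
roi=np.zeros(im.shape[:2],np.uint8);roi[105:165,295:350]=1
m=((hsv[...,1]<60)&(hsv[...,2]>50)).astype(np.uint8)*roi
c=max(cv2.findContours(m,0,1)[0],key=cv2.contourArea);print(cv2.boundingRect(c),cv2.minEnclosingCircle(c),cv2.fitEllipse(c))
for p in[cv2.fitEllipse(c)[0],(322,133)]: print('glue',wplane(p,d['R'],d['p'],.095))
f4=lambda u,v:(260+(u-1.65)/4.3,140+(v-1.65)/4.3)
f6=lambda u,v:(280+(u-2.5)/6,160+(v-2.5)/6)
print('holder',plane('top',f4(240,336),.072),plane('side',f6(216,276),.072),tri(f4(240,336),f6(216,276)))
hub=np.array([.5702,-.0139])
for n,p in[('tab0',(89,137)),('tab1',(281,80)),('tab2',(391,247))]:
    X=plane('top',f4(*p),.066)[:2];e=X-hub;print(n,X,np.hypot(*e),np.degrees(np.arctan2(e[1],e[0])))
E
```

```text
(305, 113, 34, 40) ((321.5, 132.5), 19.65970230102539) ((321.1103820800781, 133.2540740966797), (32.72468566894531, 38.52460861206055), 167.640380859375)
glue [ 0.42724415 -0.2946727   0.095     ]
glue [ 0.4274014  -0.29396717  0.095     ]
holder [ 0.48840157 -0.02570003  0.072     ] [ 0.49104468 -0.02415874  0.072     ] (array([ 0.48870609, -0.02604958,  0.074835  ]), np.float64(0.001583961717520228))
tab0 [0.64443494 0.08972792] 0.12747381072659325 54.38368648605294
tab1 [ 0.68978001 -0.0586469 ] 0.12767796743185256 -20.515877021101563
tab2 [ 0.55725743 -0.1413418 ] 0.12809731783461223 -95.79888742785538
```

```bash
python3 -m inch '[[[-25,0,1,0],[-50,0,3,0],[-59.5,15,3.5,0],[-59.5,50,3.5,0],[-59.5,85,3.5,0],[-59.5,115,3.5,0],[-59.5,132,3.5,0],[-59.5,138,3.5,0],[-59.5,139,3.5,0]]]'; python3 - <<'E'
from h import *
s=env.get_state();print(s['tcp_pos']);cv2.imwrite("pics/w9.png",env.read_camera("wrist"))
E
```

```text
clock: 15.7
tcp_pos: [0.4277, -0.2943, 0.0491]
orientation: [0.686, -0.686, 0.172, -0.171]
wrist_force: [-0.3, 0.2, 0.9]
finger_gap: 0.06
[ 0.42767765 -0.29427244  0.04909658]
```

View pics/w9.png

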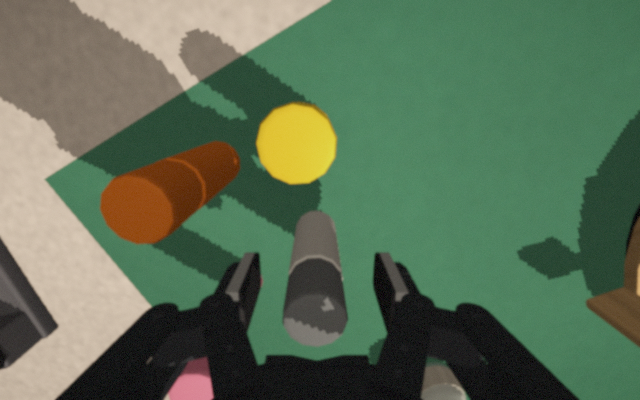

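```bash
python3 -m inch '[[[0,0,0,0],[0,0,0,0],[0,0,0,0],[0,0,0,0],[0,0,0,0],[0,0,0,0],[0,0,0,0]]]' 15 30; python3 -m inch '[[[0,-5,0,0],[0,-20,0,0],[0,-45,0,0],[0,-75,0,0],[0,-100,0,0],[0,-110,0,0],[0,-110,0,0]]]'; python3 - <<'E'
from h import *
s=env.get_state();R=Rt(s);print(s['tcp_pos'],R.round(4));cv2.imwrite("pics/w10.png",env.read_camera("wrist"));
im=env.read_camera("side");cv2.imwrite("pics/s10.png",im)
E
```

```text
clock: 16.45
tcp_pos: [0.4288, -0.2954, 0.0505]
orientation: [-0.686, 0.686, -0.171, 0.173]
wrist_force: [-1.4, 0.6, 6.0]
finger_gap: 0.0274
clock: 17.15
tcp_pos: [0.4288, -0.2953, 0.1606]
orientation: [-0.685, 0.686, -0.171, 0.173]
wrist_force: [-0.6, -0.9, -0.6]
finger_gap: 0.027
[ 0.42875534 -0.29531799  0.16058506] [[ 8.819e-01  2.200e-03  4.713e-01]
 [-4.713e-01 -1.900e-03  8.819e-01]
 [ 2.800e-03 -1.000e+00 -7.000e-04]]
```

View pics/w10.png

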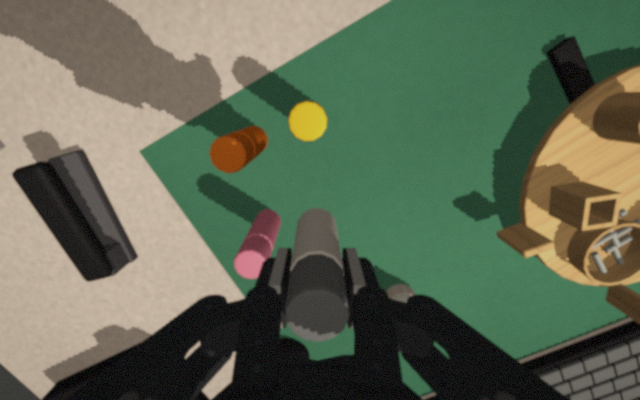

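View pics/s10.png

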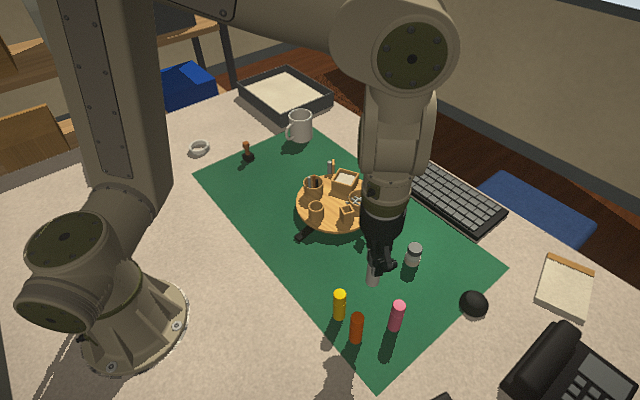

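```bash
python3 -m inch '[[[-3,0,12,0],[-11,0,40,0],[-22,0,80,0],[-33,0,120,0],[-43,0,160,0],[-54,0,200,0],[-64,0,236,0],[-70,0,257,0],[-72,0,266,0],[-72,0,266,0]]]'; python3 -m inch '[[[0,10,0,0],[0,20,0,0],[0,20,0,0],[0,20,0,0]]]';python3 - <<'E'
from h import *
s=env.get_state();R=Rt(s);print(s['tcp_pos'],R.round(4),s['joint_pos']);np.savez("w11.npz",p=s['tcp_pos'],R=R)
cv2.imwrite("pics/w11.png",env.read_camera("wrist"));
for n in("side","top"):cv2.imwrite(f"pics/{n}11.png",env.read_camera(n))
im=cv2.imread("pics/side11.png");cv2.imwrite("pics/s11c.png",cv2.resize(im[150:250,270:370],None,fx=6,fy=6,interpolation=2))
im=cv2.imread("pics/top11.png");cv2.imwrite("pics/t11c.png",cv2.resize(im[150:250,260:380],None,fx=6,fy=6,interpolation=2))
E
```

```text
clock: 18.25
tcp_pos: [0.4893, -0.0248, 0.1584]
orientation: [-0.686, 0.686, -0.172, 0.17]
wrist_force: [-0.0, -0.3, -0.8]
finger_gap: 0.0271
clock: 18.65
tcp_pos: [0.4892, -0.0269, 0.1385]
orientation: [-0.686, 0.686, -0.173, 0.172]
wrist_force: [0.2, -0.5, -0.5]
finger_gap: 0.0273
[ 0.48924628 -0.02686132  0.1385393 ] [[ 8.812e-01 -1.600e-03  4.728e-01]
 [-4.728e-01  4.000e-04  8.812e-01]
 [-1.600e-03 -1.000e+00 -4.000e-04]] [-2.18870279e-01  2.01781973e-01 -3.35826902e-01  1.03480926e+00
  2.68908714e-05  2.73577062e-01]
```

View pics/w11.png

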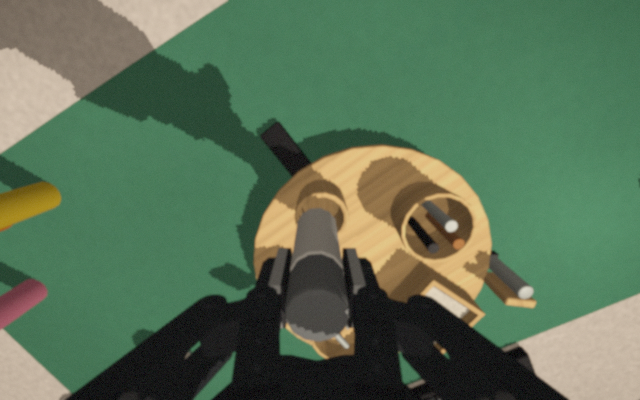

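View pics/s11c.png

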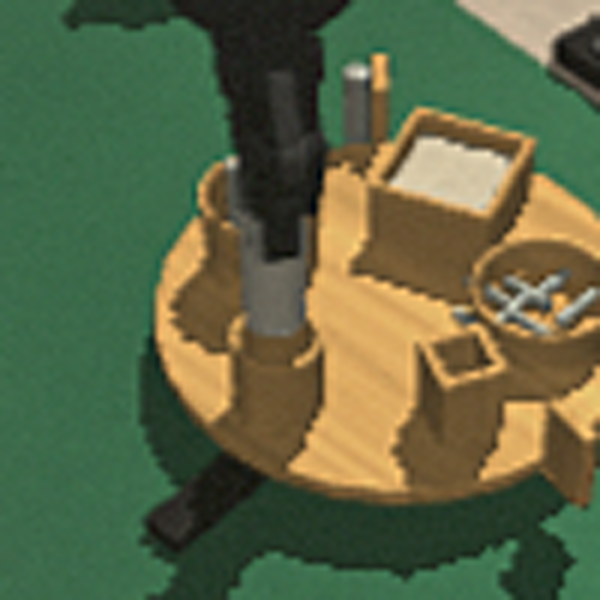

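View pics/t11c.png

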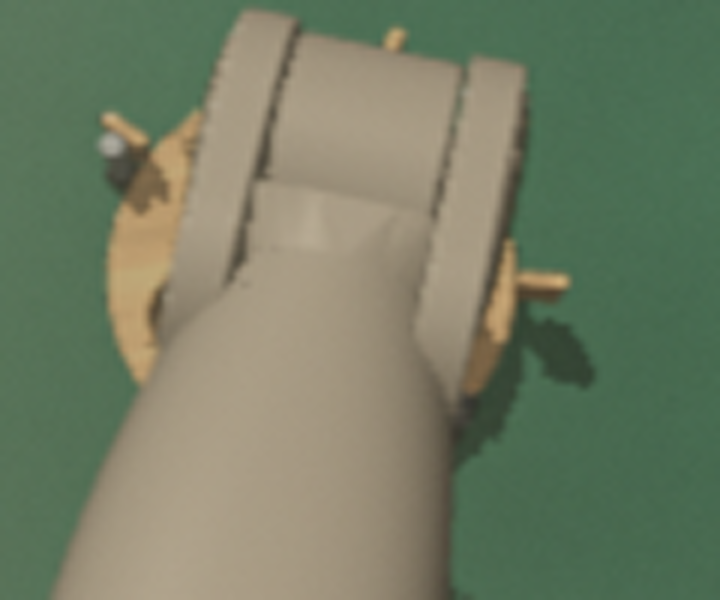

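```bash
python3 - <<'E'
from h import *
d=np.load("w11.npz")
f=lambda u,v:(270+(u-2.5)/6,150+(v-2.5)/6)
print('stick bottom side',plane('side',f(274.5,314),.088)); print('rim side',plane('side',f(277.5,338),.072))
for n,X in(('exp stick',[.4877,-.0260,.088]),('exp rim',[.489,-.026,.072])):
    p=proj('side',X);print(n,(p[0]-270)*6+2.5,(p[1]-150)*6+2.5)
im=cv2.imread("pics/w11.png");cv2.imwrite("pics/w11c.png",cv2.resize(im[160:350,250:390],None,fx=4,fy=4,interpolation=2))
m=env.camera_model('wrist');M=m['mount'];K=np.array([[m['fx'],0,m['cx']],[0,m['fy'],m['cy']],[0,0,1]])
def wp(X):
    c=M[:3,:3].T@(d['R'].T@(np.array(X)-d['p'])-M[:3,3]);p=K@(c/c[2]);return ((p[0]-250)*4+1.5,(p[1]-160)*4+1.5)
print('rim exp w',wp([.489,-.026,.072]),'stick b',wp([.4877,-.026,.088]),'stick top',wp([.4877,-.026,.183]))
E
```

```text
stick bottom side [ 0.48960412 -0.02576634  0.088     ]
rim side [ 0.49080911 -0.02552574  0.072     ]
exp stick 271.3394545431945 316.32825286597347
exp rim 274.89383908228774 340.5307870464022
rim exp w (np.float64(269.3070431201197), np.float64(227.63085758752572)) stick b (np.float64(265.96703115792957), np.float64(254.2855151772534)) stick top (np.float64(264.8722088664799), np.float64(616.7955203913134))
```

View pics/w11c.png

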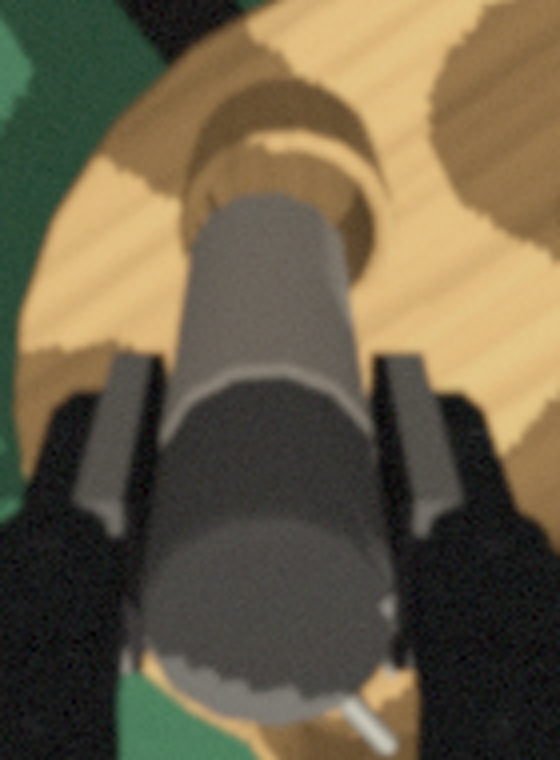

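```bash
python3 - <<'E'
from h import *
im=cv2.imread("pics/w11.png")[170:250,280:365];im=np.clip(im.astype(float)*1.5,0,255).astype(np.uint8)
im=cv2.resize(im,None,fx=7,fy=7,interpolation=2)
for i in range(0,im.shape[1],70):cv2.putText(im,str(280+i//7),(i,10),0,.35,(255,255,255));im[:,i]=im[:,i]//2+100
cv2.imwrite("pics/w11d.png",im)
im=cv2.imread("pics/side11.png")[190:240,295:335];im=np.clip(im.astype(float)*1.5,0,255).astype(np.uint8)
im=cv2.resize(im,None,fx=12,fy=12,interpolation=2)
for i in range(0,im.shape[1],120):cv2.putText(im,str(295+i//12),(i,10),0,.35,(255,255,255));im[:,i]=im[:,i]//2+100
for i in range(0,im.shape[0],120):cv2.putText(im,str(190+i//12),(0,i+10),0,.35,(255,255,255))
cv2.imwrite("pics/s11d.png",im)
E
```

```text
(no output)
```

View pics/w11d.png

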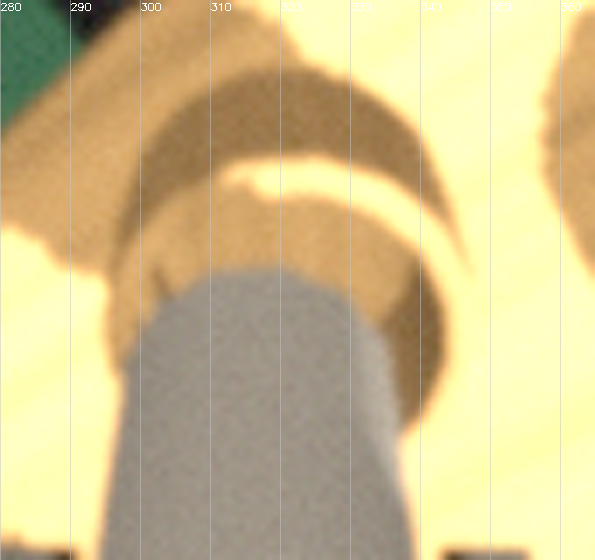

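View pics/s11d.png

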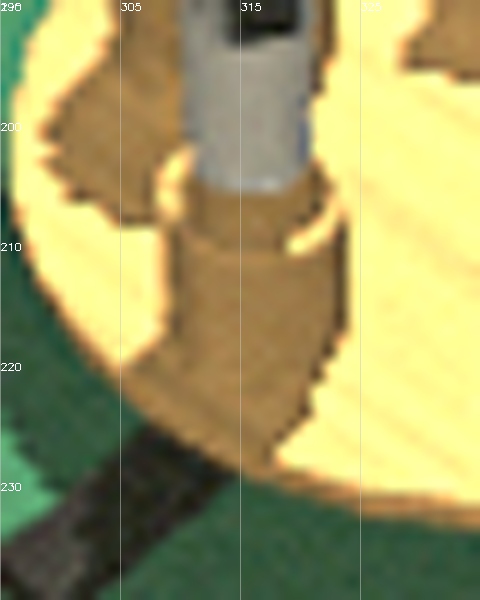

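```bash
python3 - <<'E'
from h import *
d=np.load("w11.npz");R,P=d['R'],d['p']
def t(p,z): return (R.T@(wplane(p,R,P,z)-P)*1e3)[[0,2]].round(1)
print('rim inner far',t((321,197.4),.072),'+17 in x;  outer far',t((321,192.2),.072),'+21')
print('rim outer left',t((295,216),.072),'inner right',t((343.3,217),.072),'base L/R far',t((321,179.8),.034))
print('stick bottom far',t((317,207.6),.088),'+14')
print('stick L,R',t((297.5,222),.088),t((336.4,222),.088))
E
```

```text
rim inner far [-15.7   3.7] +17 in x;  outer far [-19.8   3.7] +21
rim outer left [ -1. -16.] inner right [-0.1 20.7] base L/R far [-19.6   4.2]
stick bottom far [-13.4   0.7] +14
stick L,R [ -2.6 -13.1] [-2.6 14.4]
```

```bash
python3 -m inch '[[[0.5,3,1.2,0],[1,6,2.5,0],[1,9,2.5,0],[1,10,2.5,0],[1,10,2.5,0]]]';python3 - <<'E'
from h import *
s=env.get_state();R=Rt(s);print(s['tcp_pos']);np.savez("w12.npz",p=s['tcp_pos'],R=R)
w=env.read_camera("wrist");cv2.imwrite("pics/w12.png",w);sd=env.read_camera("side");cv2.imwrite("pics/s12.png",sd)
def z(im,x0,x1,y0,y1,k,o):
    im=np.clip(im[y0:y1,x0:x1].astype(float)*1.3,0,255).astype(np.uint8);im=cv2.resize(im,None,fx=k,fy=k,interpolation=2)
    for i in range(0,x1-x0,10):cv2.putText(im,str(x0+i),(i*k,10),0,.35,(255,255,255));im[:,i*k]=im[:,i*k]//2+60
    for i in range(0,y1-y0,10):cv2.putText(im,str(y0+i),(0,i*k+10),0,.35,(255,255,255))
    cv2.imwrite(o,im)
z(w,280,365,170,250,7,"pics/w12d.png");z(sd,295,335,190,240,12,"pics/s12d.png")
E
```

```text
clock: 19.3
tcp_pos: [0.4918, -0.0243, 0.129]
orientation: [0.686, -0.686, 0.172, -0.172]
wrist_force: [-0.2, -0.7, -0.6]
finger_gap: 0.0274
[ 0.49175873 -0.02426183  0.12897016]
```

View pics/w12d.png

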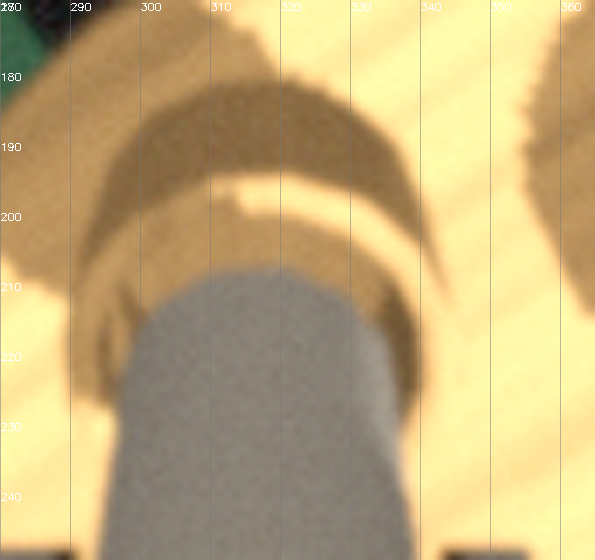

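View pics/s12d.png

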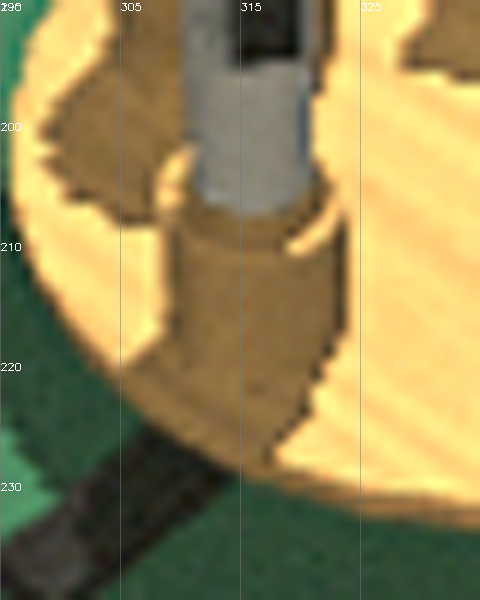

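```bash
python3 - <<'E'
from h import *
d=np.load("w12.npz");R,P=d['R'],d['p']
def t(p,z): return (R.T@(wplane(p,R,P,z)-P)*1e3)[[0,2]].round(1)
print('rim inner far+17',t((317,200),.072)+[17,0],'outer+21',t((317,194.6),.072)+[21,0],'stick+14',t((317,207.6),.0785)+[14,0])
print(plane('side',(315.7,206.9-3.7),.0785),plane('side',(316,205.6),.072))
E
```

```text
rim inner far+17 [0.2 0.7] outer+21 [0.2 0.7] stick+14 [0.6 0.7]
[ 0.49290945 -0.02258869  0.0785    ] [ 0.49184829 -0.02490257  0.072     ]
```

```bash
python3 -m inch '[[[0,3,0,0],[0,6,0,0],[0,9,0,0],[0,12,0,0],[0,15,0,0],[0,18,0,0]]]'|grep -E "tcp|force"; python3 -m inch '[[[0,4,0,0],[0,8,0,0],[0,12,0,0],[0,16,0,0],[0,20,0,0],[0,22,0,0]]]'|grep -E "tcp|force"
```

```text
tcp_pos: [0.492, -0.0244, 0.111]
wrist_force: [-0.3, 0.7, -0.2]
tcp_pos: [0.4918, -0.0244, 0.0888]
wrist_force: [-0.6, 0.1, -0.6]
```

```bash
python3 -m inch '[[[0,1,0,0],[0,2,0,0],[0,3,0,0],[0,3.5,0,0]]]'|grep -E "tcp|force"; python3 -m inch '[[[0,0.5,0,0],[0,0.5,0,0]]]'|grep -E "tcp|force";python3 -m inch '[[[0,0.4,0,0],[0,0.4,0,0]]]'|grep -E "tcp|force"
```

```text
tcp_pos: [0.492, -0.0244, 0.0858]
wrist_force: [-0.8, -0.3, -1.0]
tcp_pos: [0.492, -0.0244, 0.0853]
wrist_force: [0.2, 0.1, -0.5]
tcp_pos: [0.492, -0.0244, 0.0849]
wrist_force: [-0.9, -0.4, -0.5]
```

```bash
python3 -m inch '[[[0,0.5,0,0],[0,0.5,0,0]]]'|grep -E "tcp|force";python3 -m inch '[[[0,0.5,0,0],[0,0.5,0,0]]]'|grep -E "tcp|force"
```

```text
tcp_pos: [0.4921, -0.0244, 0.0845]
wrist_force: [0.1, 1.1, 0.5]
tcp_pos: [0.4922, -0.0245, 0.0845]
wrist_force: [-1.8, 0.3, 5.2]
```

```bash
python3 -m inch '[[[0,0.4,0,0],[0,0.4,0,0]]]'|grep -E "tcp|force"
```

```text
tcp_pos: [0.4923, -0.0245, 0.0845]
wrist_force: [-1.9, 0.5, 7.3]
```

```bash
python3 -m inch '[[[0,0.4,0,0],[0,0.4,0,0]]]'|grep -E "tcp|force"
```

```text
tcp_pos: [0.4923, -0.0245, 0.0844]
wrist_force: [-2.4, 0.1, 10.8]
```

```bash
python3 -m inch '[[[0,-0.5,0,0],[0,-1.2,0,0],[0,-1.2,0,0]]]'|grep -E "tcp|force"; python3 -m inch '[[[0,0,0,0],[0,0,0,0],[0,0,0,0],[0,0,0,0],[0,0,0,0]]]' 52; python3 - <<'E'
from h import *
cv2.imwrite("pics/w13.png",env.read_camera("wrist"));im=env.read_camera("side");cv2.imwrite("pics/s13.png",cv2.resize(im[150:250,270:370],None,fx=6,fy=6,interpolation=2))
E
```

```text
tcp_pos: [0.4921, -0.0244, 0.0845]
wrist_force: [-1.2, 0.3, 2.7]
clock: 23.0
tcp_pos: [0.4919, -0.0244, 0.0842]
orientation: [0.686, -0.686, 0.172, -0.172]
wrist_force: [-0.3, -0.4, -0.1]
finger_gap: 0.0519
```

View pics/w13.png

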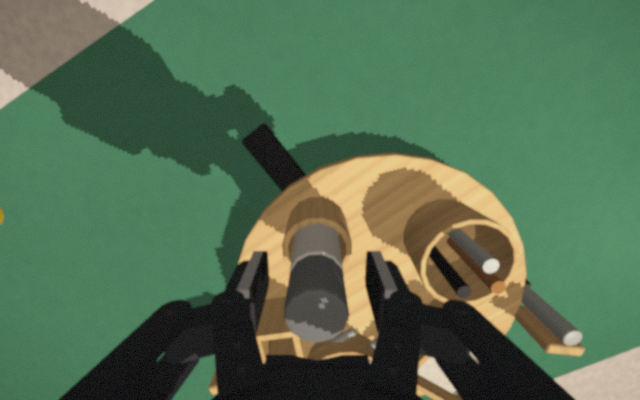

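View pics/s13.png

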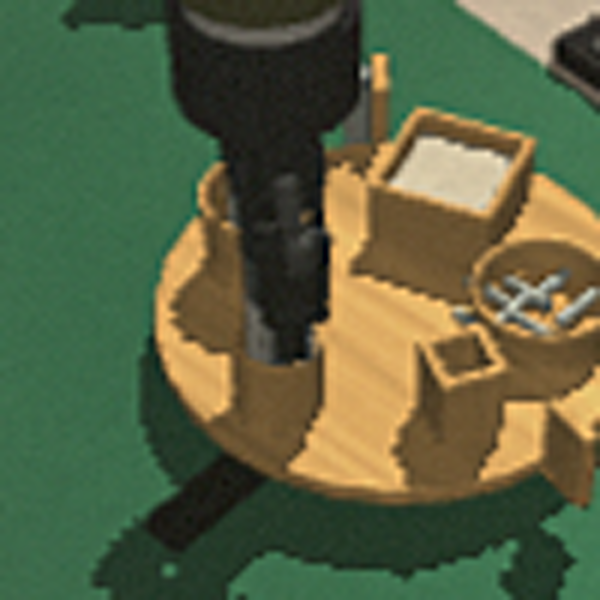

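Released; the stick is in the holder with the fingers clear on both sides. I raise the gripper straight up and move away to check.

```bash
python3 -m inch '[[[0,-6,0,0],[0,-20,0,0],[0,-45,0,0],[0,-80,0,0],[0,-115,0,0],[0,-140,0,0],[0,-150,20,0],[0,-150,60,0],[0,-150,100,0],[0,-150,140,0]]]'; python3 -m inch '[[[0,0,40,0],[0,0,80,0],[0,0,120,0],[0,0,140,0],[0,0,140,0]]]'; python3 - <<'E'
from h import *
t=env.read_camera("top");s=env.read_camera("side");cv2.imwrite("pics/t14f.png",t);cv2.imwrite("pics/s14f.png",s)
cv2.imwrite("pics/t14.png",cv2.resize(t[140:275,180:445],None,fx=3,fy=3,interpolation=2));cv2.imwrite("pics/s14.png",cv2.resize(s[120:250,270:400],None,fx=4.5,fy=4.5,interpolation=2))
E
```

```text
clock: 24.1
tcp_pos: [0.5587, 0.1002, 0.2352]
orientation: [0.686, -0.686, 0.172, -0.173]
wrist_force: [0.9, 0.3, 0.0]
finger_gap: 0.0517
clock: 24.6
tcp_pos: [0.6246, 0.2252, 0.2337]
orientation: [0.686, -0.686, 0.171, -0.171]
wrist_force: [0.6, -0.1, 0.5]
finger_gap: 0.0518
```

View pics/t14.png

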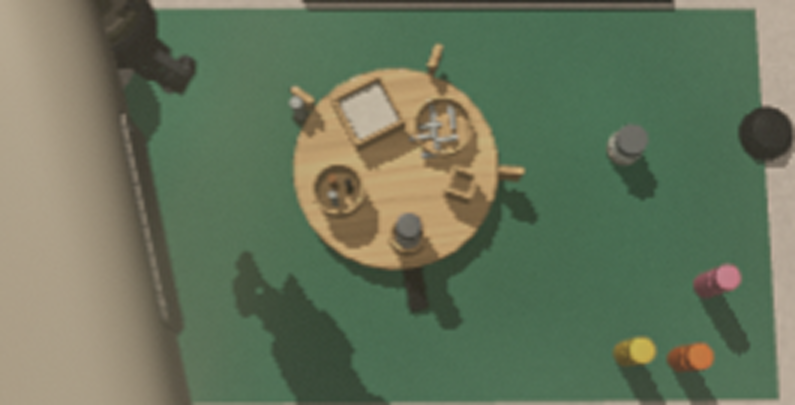

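View pics/s14.png

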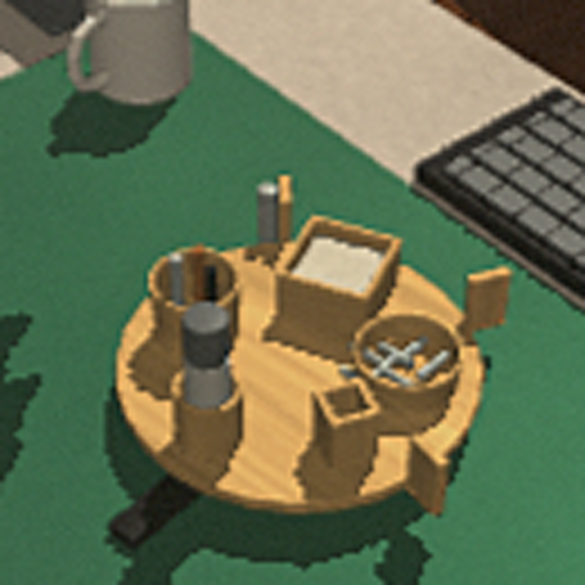

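```bash
python3 - <<'E'
from h import *
f=lambda u,v:(180+(u-1)/3,140+(v-1)/3);g=lambda u,v:(270+(u-1.75)/4.5,120+(v-1.75)/4.5)
print(tri(f(408,227),g(206,321)))
a=cv2.imread("pics/t8f.png").astype(int);b=cv2.imread("pics/t14f.png").astype(int)
hub=np.array([.5702,-.0139])
for p in[(302,96),(436,57),(511,172)]:
    X=plane('top',f(*p),.066)[:2]-hub;print(np.degrees(np.arctan2(X[1],X[0])))
m=(abs(a-b).max(2)>40);m[:150]=0;ys,xs=np.nonzero(m[150:215,275:345]);print('changed px on tray back',len(xs))
print(env.get_state()['clock'],env.get_state()['wrist_force'])
E
```

```text
(array([ 0.48914271, -0.02661266,  0.12796958]), np.float64(0.0025547341764975344))
54.60295415743396
-20.805047791525517
-95.79050360348457
changed px on tray back 20
24.7 [-1.0583816   0.3130839   0.84707178]
```

Top of the stick is at z = 0.128 (expected 0.129), and the tray angles match those just after pressing. Handing in.

```bash
python3 -c "
from workcell import env
print(env.hand_in())"
```

```text
the job is handed in; nothing more can be done
None
```

I turned the tray home by pushing tab 2, stood the glue stick on the floor of the round holder and let go. I handed the job in at about 24.7 s; no verdict was reported.

- **Tray:** I pushed with the closed fingers at 30 mm/s or less. I leaned on the stop with about 12 N (10.5 N horizontal, the rest vertical), and the highest wrist force I read while pushing was about 12.2 N. After I let go, the tab angles (54.6°, −20.8°, −95.8°) were within 0.3° of those measured just after pressing. Tab 0 was still against the post.
- **Glue stick:** It touched the floor at tool height 0.0845 m, which puts its underside at 0.034 m, the holder floor height. Contact reached about 11 N before I eased off and opened the fingers. Two views put its top at z = 0.128 m (expected 0.129 m), and in the pictures it stands upright and free of the gripper.
- **Other things:** The arm never came near the bystanders. They look unmoved in the last pictures, though I did not measure each one and the arm hid some of them in the top view.
- **Disagreement:** Above the holder, the wrist camera put the holder centre about 3 mm from where the top camera did, with the side camera in between. I shifted by 2.5 mm, mostly following the wrist view, and the stick then went in without touching the rim.

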